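Set the nightstand for the night, each thing in its own rest

TASK

Set up the nightstand for the night so that everything can be found by feel: lay the pill organizer in the oblong tray, stand the tumbler, still upside down, on the wide round coaster, stand the pill bottle (someone has left it on the tumbler's coaster) upright on the small round coaster, and lay the aluminium pill fob in the middle of the saucer. Each thing must sit flat inside the rim of its rest; set it down rather than dropping it, and leave the lamp and the clock as they are.

Things in the scene. Friction and masses are not known exactly. Their poses are not given: they have to be found in the camera images.
- organizer: Seven-day pill organizer: a navy plastic box in one row of seven compartments under clear flip lids, which stay shut; 152 mm long (its x), 36 mm wide (its y), 26 mm high, about 70 g. Origin: centre of the underside, z up. It starts lying flat on the nightstand. Grip it across its 36 mm width at mid-length.
- tumbler: Green plastic tumbler standing upside down on the nightstand, mouth down: 95 mm high as it stands, 64 mm across at the mouth (below), tapering evenly to 55 mm across at the closed end (above), about 60 g. Origin: centre of the mouth, at the underside as it stands; z points up to the closed end. Round: its yaw means nothing.
- bottle: Squat amber pill bottle with a white ribbed cap: body 40 mm across up to 42 mm high, cap 36 mm across from 46 mm to the top at 62 mm, about 60 g. Origin: centre of the underside, z up. It starts standing upright on the wide coaster's floor, up to about 12 mm off its centre. Round: its yaw means nothing.
- fob: Aluminium pill fob lying on its side: smooth barrel with screw cap, 16 mm diameter, 52 mm long (its x, -26 to +26 mm), and a 21 mm steel split ring at the +x end, reaching x = 51 mm and drooping to the table so the fob does not roll; 30 g. Origin: under the middle of the barrel, at table level, z up; barrel axis 8 mm above it. Any yaw. Grip across the barrel.
- tray: Low oblong tray of pale wood, the rest for the organizer: outside 184 mm (its x) by 68 mm (its y), inside 172 by 56 mm, floor 4 mm and rim 11 mm above the nightstand. Origin: centre of the underside, z up. Held by non-slip pads: it does not move.
- wide_coaster: The wider of two round cork coasters with dark wooden rims, the rest for the tumbler: 98 mm across outside, 86 mm inside the rim, floor 4 mm and rim 11 mm above the nightstand. Origin: centre of the underside. Does not move. The bottle stands on it at the start.
- small_coaster: The smaller round cork coaster with a dark wooden rim, the rest for the bottle: 72 mm across outside, 60 mm inside the rim, floor 4 mm and rim 11 mm above the nightstand. Origin: centre of the underside. Does not move. Empty at the start.
- saucer: White ceramic saucer, the rest for the fob: 144 mm across, rim 16 mm above the nightstand, flat floor about 98 mm across and 5 mm above the nightstand, then a sloping rim. Origin: centre of the underside. Does not move. Empty at the start.
- clock: Bedside alarm clock, white with a round dial in a dark panel on its +x face: 40 mm (x) by 84 mm (y), 77 mm high, 0.22 kg, standing loose among the things. Origin: centre of the underside. Leave it where it is.
- lamp: White reading lamp at the right edge of the work: round base 124 mm across, upright stem to 0.3 m, shade reaching 0.13 m along its +x from the stem, rocker switch on the base; 0.95 kg, loose. Origin: centre of the base's underside. Leave it where it is.
Mind the look-alikes: they are no part of the job. Of the things shaped like the tumbler, the green one is meant.

How it is judged (in metres and radians):
At the end, for the whole second after the job is handed in: All released, at rest, flat inside the rims: organizer in the tray (15 mm, 0.25 rad), tumbler mouth down on the wide coaster (14 mm), bottle upright on the small coaster (13 mm), fob lying in the saucer (barrel middle within 22 mm of its centre) (horizontal distance between organizer and tray below 0.015 m and z of organizer in the frame of tray between 0.001 and 0.007 m and linear speed of each of organizer, tumbler, bottle, fob below 0.02 m/s and angular speed of each of organizer, tumbler, bottle, fob below 0.2 rad/s and contact force between each of organizer, tumbler, bottle, fob and the fingers below 0.1 N and angle between the x axis of organizer and the x axis of tray, either way round below 0.25 rad and angle between each of organizer, tumbler, bottle's own z axis and vertical below 0.08 rad and horizontal distance between tumbler and wide_coaster below 0.014 m and z of tumbler in the frame of wide_coaster between 0.001 and 0.007 m and horizontal distance between bottle and small_coaster below 0.013 m and z of bottle in the frame of small_coaster between 0.001 and 0.007 m and horizontal distance between fob and saucer below 0.022 m and z of fob in the frame of saucer between 0.001 and 0.014 m and angle between fob's own x axis and vertical between 1.2 and 1.94 rad); the robot touches nothing.
It fails at once if a thing is dropped or flung into its rest (faster than 0.8 m/s within 50 mm of it) ((distance between organizer and tray below 0.05 m and linear speed of organizer above 0.8 m/s) or (distance between tumbler and wide_coaster below 0.05 m and linear speed of tumbler above 0.8 m/s) or (distance between bottle and small_coaster below 0.05 m and linear speed of bottle above 0.8 m/s) or (distance between fob and saucer below 0.05 m and linear speed of fob above 0.8 m/s)).
It fails at once if the lamp or the clock is shifted by more than 15 mm or tipped (distance of any of lamp, clock from where it was at the start of the episode above 0.015 m or angle between any of lamp, clock's own z axis and vertical above 0.2 rad).
It also fails if it takes over 120 s, if anything falls off the work surface, if the arm or the gripper's body presses on something with over 40 N, if the wrist force passes 120 N, or if a joint passes its speed limit or range.

ROBOT

A 6-joint arm with a two-finger parallel gripper is mounted at the origin on the work surface. World frame = base frame: x ahead of the robot, y to its left, z up, the work surface at z = 0. Lengths are in mm, angles in rad, forces in N, time in s.
With the tool pointing down it reaches from about 300 to 775 mm from the base axis. Payload 14.6 kg.
Tool frame: the origin (TCP) lies between the finger pads; the fingertips stand ahead of it and the grasp point (between the pads) lies 11 mm behind it (manip.finger_overhang is the z of the fingertips in the tool frame, in mm); z points along the fingers, y is the line along which they close (so a half turn about z gives the same grasp; the last joint's range is limited). The gripper opens to 94 mm and grips with 3 to 60 N. Pads are 16 mm wide; open, the fingers measure 119 mm over their backs; the gripper's body (75 mm by 177 mm) begins 78 mm behind the grasp point.
Start: joints at [-1.319, 0.3, 1.521, -0, 1.321, -0.067], TCP at [172.378, -522.279, 213.446] pointing down, gripper open.
Joint ranges: [-3.03, 3.03], [-0.79, 2.21], [0.23, 2.52], [-1.04, 4.18], [0, 3.07], [-2.55, 2.55]. Speed limits (rad/s): [2.22, 2.22, 2.57, 3.14, 3.14, 3.14].

INTERFACE

Orientations are given as [roll, pitch, yaw] about the fixed x, y, z axes, in that order (R = Rz(yaw) Ry(pitch) Rx(roll)).
In Python, from cell import manip gives the robot as it stands.
- The arm moves only by the tool jog_arm, never from a script. Its argument "series" is a list of rows, each a list of 7 numbers: the shift along the world's x, y, z as a fraction of full scale, then the turn, a rotation vector about the world's x, y, z as a fraction of full scale, then the closure, from 0 (fully open) to 1 (shut). In form: [[dx, dy, dz, wx, wy, wz, fingers], ...]. A call has 1 to 8 rows; each row is the pose to reach, as a shift and turn from the pose commanded when the call began; what a row does not reach only later rows make up. Full scale, the value 1, is 120 mm for a shift and 90 degrees for a turn. A row lasts 1/12 s, in which the tool goes at most 41.7 mm and 7.16 degrees, less where a joint would pass 70% of its speed; a pose out of reach is approached as far as the arm can. A call with a number of a shift or a turn outside -1 to 1 is refused whole. A call with a gripper value outside its range is refused whole. The fingers move at their own pace and stop on an object; "grip_force" is the grip in N (left out, the last holds). Time passes only in rows, so rows that repeat a pose let the fingers close. It gives the time, the measured TCP pose, the force, the opening and the grip force at its end, in the units of the state.
- manip.read_state(): the state, without advancing time (a new reading comes with each control period).
- manip.camera(name): name is "side" or "top"; returns a dict with "frame" (400x640x3 uint8, red, green, blue), "vfov" (degrees; the focal length in pixels is half the picture's height over the tangent of half this angle, whatever the lens; pixels are square), "cx", "cy" (the principal point, pixels), "R" (3x3) and "t" (3): a world point X has camera coordinates R X + t. Camera axes: x right, y down, z forward; pixel columns grow to the right and rows downward; lengths in mm; the calibration is good to about 2 mm. A picture is of the moment at which its call begins. There is no depth.
- manip.sign_off(): hands the job in; it is judged then, once.
The state is a dict: "clock": time; "joints": joint angles; "qd": joint speeds; "effort": joint torques, N m; "eef_pos": TCP position; "eef_rot": TCP orientation; "wrist_force": force on the tool from outside, world axes, zero at the start; "moment": the same for the moment, N m; "finger_gap": finger opening in mm; "finger_force": force on a finger pad.
Only numpy, scipy, OpenCV 4.12 (cv2) and the standard library are available. Lean on these libraries where they do the work, as an engineer would, in place of code of your own. Each camera call takes 0.05 s, during which the arm holds its last target. There are 200 camera calls.

## Working session

There is one attempt and no reset: what is moved stays moved. The work goes in short steps, Python scripts to look and compute and a tool call to move; the robot and the scene stay as the last step left them, time stands still between calls to the robot, and variables do not carry over. Pictures are saved under pics/ and viewed, at most 14 in all, crops included, and the job is handed in when it is done.

Besides the shell and the picture viewer there is one more tool, called after "Call:" by a JSON object that holds its "method" and its "body". jog_arm: Moves the arm, as the interface text tells. Its arguments: {"type":"object","properties":{"series":{"type":"array"},"grip_force":{"type":"number"}},"required":["series"]}

```bash
mkdir -p pics; ls; python3 - <<'E'
from cell import manip
import cv2
print(manip.read_state(), manip.finger_overhang)
for n in("top","side"):
    c=manip.camera(n); cv2.imwrite(f"pics/{n}0.png",c["frame"][:,:,::-1])
    print(n,c["vfov"],c["cx"],c["cy"],c["R"],c["t"],[k for k in c])
E
```

```text
pics
{'clock': 0.0, 'joints': array([-1.31857972e+00,  3.00445365e-01,  1.52160028e+00, -1.56403638e-05,
        1.32072961e+00, -6.65929759e-02]), 'qd': array([-2.20336682e-05, -2.71768669e-04,  1.42536855e-03,  8.86494831e-04,
        2.02954502e-04,  8.75179236e-04]), 'effort': array([ 4.41792190e-04, -5.31808448e+01, -3.52732301e+01,  7.09131989e-02,
        2.44293694e-02, -1.08625734e-04]), 'eef_pos': array([ 172.31964903, -522.0243243 ,  212.89232896]), 'eef_rot': array([-3.14041166e+00, -6.35794025e-05,  3.18813428e-01]), 'wrist_force': array([-0.90069722,  0.54127355, -0.04750481]), 'moment': array([ 0.01935063,  0.00440164, -0.02416118]), 'finger_force': 0.0, 'finger_gap': 93.91387961360255} 8.0
top 52.45485054689953 318.3378847244464 199.63082275952112 [[-0.02224576 -0.99930235 -0.02999883]
 [-0.998279    0.02383152 -0.05358262]
 [ 0.05426015  0.02875521 -0.99811271]] [   4.16519165  470.14093056 1128.83624442] ['frame', 'vfov', 'cx', 'cy', 'R', 't']
side 45.39317261832781 321.3653400283646 205.53757285490624 [[-0.99550921 -0.09364107  0.01388412]
 [-0.07902346  0.74128226 -0.66652524]
 [ 0.05212209 -0.66462919 -0.74535316]] [ 492.04029081   74.01908765 1580.70928571] ['frame', 'vfov', 'cx', 'cy', 'R', 't']
```

View pics/top0.png

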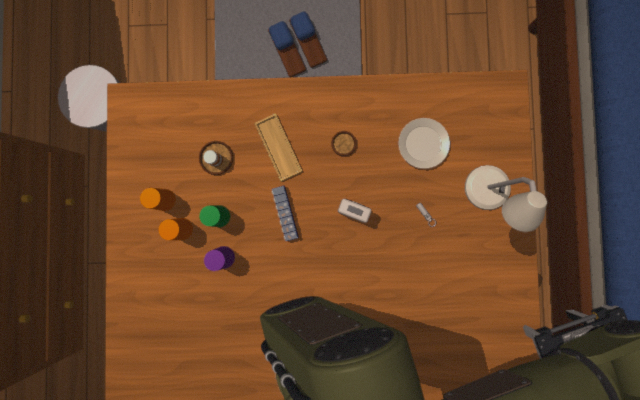

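View pics/side0.png

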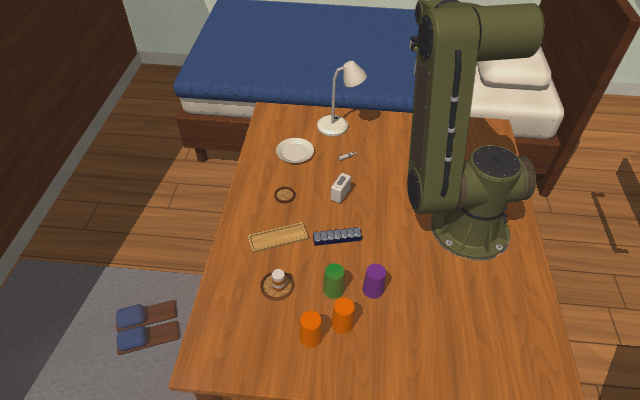

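The top view (image up = +x, left = +y) shows:
- Wide coaster at (216,158) with the bottle on it.
- Tray at (278,147).
- Small coaster at (344,144).
- Saucer at (424,143).
- Organizer at (286,214).
- Clock at (355,211).
- Fob at (426,214).
- Lamp at (488,187).

Three cups could be mistaken for the tumbler: orange (155,198), orange (173,229) and purple (218,259). The green one at (214,216) matches the description. I'll confirm with enlarged crops.

```bash
python3 - <<'E'
import cv2
t=cv2.imread("pics/top0.png")
for n,(x,y) in {"cl":(135,110),"cr":(325,110)}.items():
    cv2.imwrite(f"pics/{n}.png",cv2.resize(t[y:y+150,x:x+200],None,fx=4,fy=4,interpolation=cv2.INTER_CUBIC))
E
```

```text
(no output)
```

View pics/cl.png

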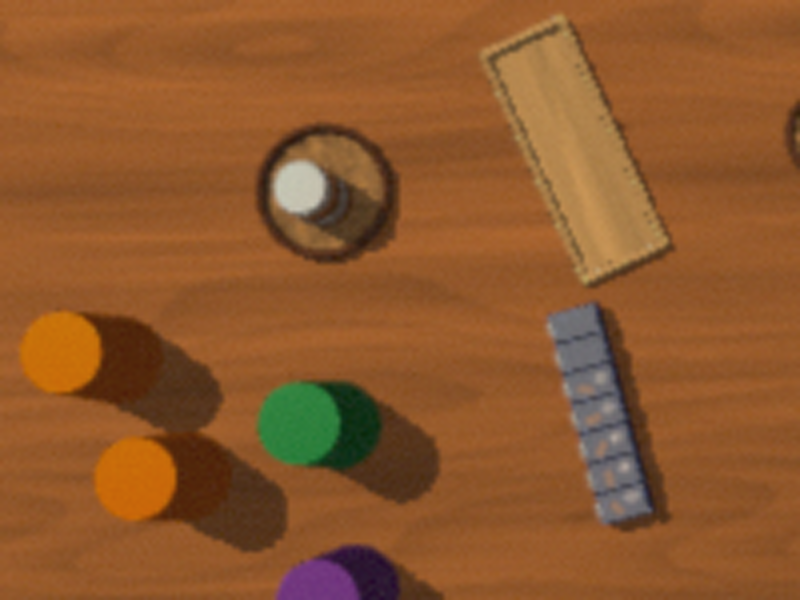

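View pics/cr.png

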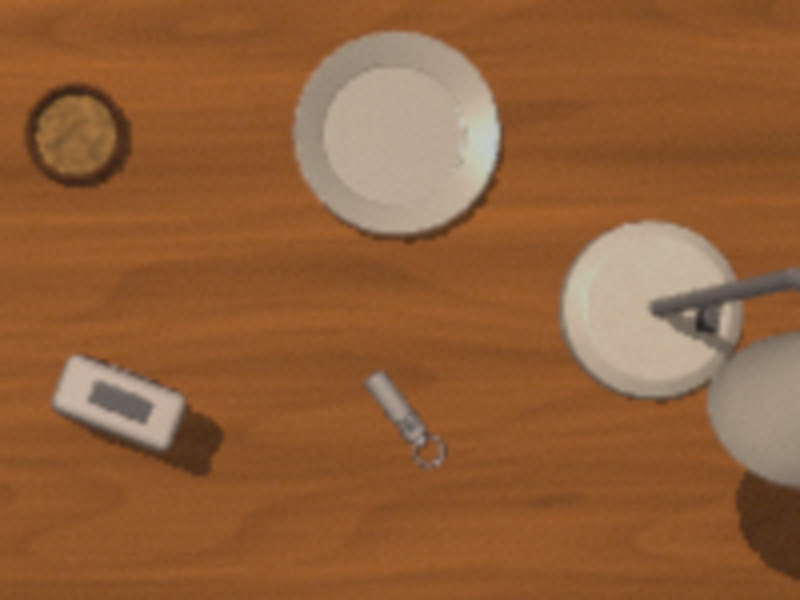

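```bash
cat > h.py <<'E'
import numpy as np, cv2
from cell import manip
CAL={}
def cal(c):
    f=200/np.tan(np.radians(c["vfov"]/2)); return f,c["cx"],c["cy"],np.array(c["R"]),np.array(c["t"])
def ground(c,uv,z):
    f,cx,cy,R,t=cal(c); d=R.T@np.array([(uv[0]-cx)/f,(uv[1]-cy)/f,1]); o=-R.T@t
    return (o+d*(z-o[2])/d[2])[:2]
def proj(c,X):
    f,cx,cy,R,t=cal(c); p=R@np.array(X,float)+t; return f*p[:2]/p[2]+[cx,cy]
def st():
    s=manip.read_state(); return s
E
python3 - <<'E'
from h import *
c=manip.camera("top"); s=manip.camera("side")
L=lambda x,y,z: ground(c,(135+x/4-.375,110+y/4-.375),z)
Rr=lambda x,y,z: ground(c,(325+x/4-.375,110+y/4-.375),z)
P={}
def show(n,p,z): print(n,np.round(p,1),"r%.0f"%np.hypot(*p),"side px",np.round(proj(s,[*p,z]),1))
show("wide",L(327,193,11),11); show("bottle",L(300,187,66),66); show("tumbler",L(300,424,95),95)
show("orange1",L(61,352,95),95);show("orange2",L(136,479,95),95);show("purple",L(319,601,95),95)
def box(n,f,pts,z):
    q=np.array([f(*p,z) for p in pts]); e=np.roll(q,-1,0)-q; m=q.mean(0)
    l=(q[2]+q[3]-q[0]-q[1])/2 if np.linalg.norm(e[1])>np.linalg.norm(e[0]) else (q[1]+q[2]-q[0]-q[3])/2
    show(n,m,z); print("  sides",np.linalg.norm(e,axis=1).round(1),"long-axis yaw %.3f"%np.arctan2(l[1],l[0]))
box("tray",L,[(482,54),(562,15),(672,246),(588,285)],11)
box("org",L,[(549,318),(597,304),(652,511),(604,526)],26)
box("clock",Rr,[(75,355),(185,402),(165,452),(53,402)],77)
show("small",Rr(78,134,11),11); show("saucer",Rr(397,134,16),16); show("saucerfl",Rr(393,136,5),5)
a,b=Rr(374,376,8),Rr(414,436,8); show("fob",(a+b)/2,8); print(np.linalg.norm(b-a),np.arctan2(*(b-a)[::-1]))
show("lamp",Rr(651,310,15),15)
E
```

```text
wide [596.4 281.7] r660 side px [278.2 282.6]
bottle [592.  284.7] r657 side px [278.5 273.2]
tumbler [430.4 277.2] r512 side px [335.2 270.2]
orange1 [481.6 436. ] r650 side px [311.  319.2]
orange2 [396.8 386.1] r554 side px [344.7 305.2]
purple [314.8 265.6] r412 side px [376.3 270.3]
tray [622.8 103.2] r631 side px [278.6 234.8]
  sides [ 63.6 184.   65.5 182.9] long-axis yaw -2.725
org [433.8  87.3] r443 side px [337.8 232.8]
  sides [ 34.9 149.   34.9 149.8] long-axis yaw -2.900
clock [ 436.1 -103.4] r448 side px [341.7 179.4]
  sides [78.8 35.5 80.7 34.4] long-axis yaw -2.007
small [628.7 -83.2] r634 side px [285.1 192.7]
saucer [ 621.4 -306.1] r693 side px [295.5 149.2]
saucerfl [ 622.1 -305.9] r693 side px [295.4 151.4]
fob [ 431.2 -299. ] r525 side px [345.6 155.7]
50.017964138558845 -2.588997019591132
lamp [ 493.5 -476.8] r686 side px [332.8 123.4]
```

```bash
python3 - <<'E'
import cv2
t=cv2.imread("pics/side0.png")
a=t[130:330,235:395]
cv2.imwrite("pics/sc.png",cv2.resize(t[125:325,225:405],None,fx=3,fy=3,interpolation=cv2.INTER_CUBIC))
E
```

```text
(no output)
```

View pics/sc.png

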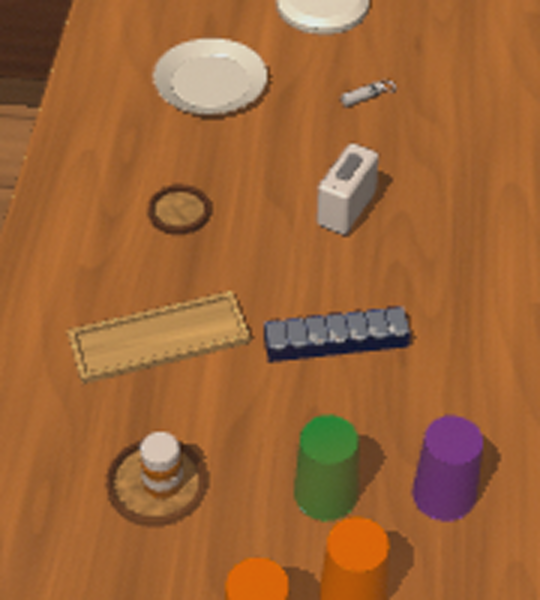

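All positions agree between the two views, and the sizes match the descriptions. The green tumbler's top is at crop (300,424), which puts it at world (430,277). I'll start with the fob.

Call:
{"method": "jog_arm", "body": {"series": [[0, 0.33, 0, 0, 0, 0.07, 0], [0, 0.67, 0, 0, 0, 0.148, 0], [0, 1, 0, 0, 0, 0.148, 0], [0, 1, 0, 0, 0, 0.148, 0]], "grip_force": 15}}

```text
clock: 0.53
eef_pos: [172.1, -397.1, 212.9]
eef_rot: [-3.139, -0.001, 0.553]
wrist_force: [-0.2, 0.8, 0.6]
finger_gap: 93.8
finger_force: 0.0
```

Call:
{"method": "jog_arm", "body": {"series": [[0.13, 0.3, 0, 0, 0, 0, 0], [0.27, 0.6, 0, 0, 0, 0, 0], [0.4, 0.86, 0, 0, 0, 0, 0], [0.4, 0.86, 0, 0, 0, 0, 0]]}}

```text
clock: 0.87
eef_pos: [221.8, -295.6, 213.6]
eef_rot: [3.141, -0.001, 0.554]
wrist_force: [-0.5, 0.4, 0.3]
finger_gap: 94.1
finger_force: 0.0
```

Call:
{"method": "jog_arm", "body": {"series": [[0.33, 0, 0, 0, 0, 0, 0], [0.67, 0, 0, 0, 0, 0, 0], [1, 0, 0, 0, 0, 0, 0], [1, 0, 0, 0, 0, 0, 0]]}}

```text
clock: 1.2
eef_pos: [344.8, -299.0, 212.8]
eef_rot: [-3.141, -0.001, 0.554]
wrist_force: [-0.8, 0.0, -1.2]
finger_gap: 93.8
finger_force: 0.0
```

Call:
{"method": "jog_arm", "body": {"series": [[0.25, 0, -0.3, 0, 0, 0, 0], [0.5, 0, -0.6, 0, 0, 0, 0], [0.757, 0, -0.9, 0, 0, 0, 0], [0.757, 0, -1, 0, 0, 0, 0], [0.757, 0, -1, 0, 0, 0, 0]]}}

```text
clock: 1.62
eef_pos: [430.7, -297.9, 88.4]
eef_rot: [-3.134, 0.003, 0.552]
wrist_force: [-0.3, 0.3, -0.5]
finger_gap: 93.6
finger_force: 0.0
```

Call:
{"method": "jog_arm", "body": {"series": [[0, 0, -0.2, 0, 0, 0, 0], [0, 0, -0.4, 0, 0, 0, 0], [0, 0, -0.55, 0, 0, 0, 0], [0, 0, -0.64, 0, 0, 0, 0], [0, 0, -0.678, 0, 0, 0, 0], [0, 0, -0.678, 0, 0, 0, 0], [0, 0, -0.678, 0, 0, 0, 0]]}}

```text
clock: 2.2
eef_pos: [431.5, -299.7, 13.3]
eef_rot: [3.14, -0.0, 0.551]
wrist_force: [-0.0, -0.2, 0.6]
finger_gap: 94.2
finger_force: 0.0
```

Call:
{"method": "jog_arm", "body": {"series": [[0, 0, 0, 0, 0, 0, 1], [0, 0, 0, 0, 0, 0, 1], [0, 0, 0, 0, 0, 0, 1], [0, 0, 0, 0, 0, 0, 1], [0, 0, 0, 0, 0, 0, 1], [0, 0, 0, 0, 0, 0, 1], [0, 0, 0, 0, 0, 0, 1], [0, 0, 0, 0, 0, 0, 1]]}}

```text
clock: 2.87
eef_pos: [431.2, -299.1, 12.1]
eef_rot: [-3.142, 0.0, 0.551]
wrist_force: [-0.6, -0.0, -0.1]
finger_gap: 44.3
finger_force: 0.0
```

Call:
{"method": "jog_arm", "body": {"series": [[0, 0, 0, 0, 0, 0, 1], [0, 0, 0, 0, 0, 0, 1], [0, 0, 0, 0, 0, 0, 1], [0, 0, 0, 0, 0, 0, 1], [0, 0, 0, 0, 0, 0, 1], [0, 0, 0, 0, 0, 0, 1], [0, 0, 0, 0, 0, 0, 1]]}}

```text
clock: 3.45
eef_pos: [431.2, -299.1, 12.1]
eef_rot: [-3.142, -0.0, 0.551]
wrist_force: [0.6, -0.5, -1.2]
finger_gap: 15.6
finger_force: 14.6
```

Call:
{"method": "jog_arm", "body": {"series": [[0, 0, 0.15, 0, 0, 0, 1], [0, 0, 0.3, 0, 0, 0, 1], [0, 0, 0.4, 0, 0, 0, 1], [0, 0, 0.4, 0, 0, 0, 1]]}}

```text
clock: 3.78
eef_pos: [432.1, -299.8, 62.3]
eef_rot: [3.138, -0.001, 0.551]
wrist_force: [1.3, -0.3, -0.5]
finger_gap: 15.4
finger_force: 14.6
```

Call:
{"method": "jog_arm", "body": {"series": [[0.25, 0, 0, 0, 0, 0, 1], [0.5, 0, 0, 0, 0, 0, 1], [0.75, 0, 0, 0, 0, 0, 1], [1, 0, 0, 0, 0, 0, 1]]}}

```text
clock: 4.12
eef_pos: [552.3, -298.8, 59.1]
eef_rot: [-3.141, 0.0, 0.551]
wrist_force: [0.0, 0.4, -0.8]
finger_gap: 15.5
finger_force: 14.6
```

Call:
{"method": "jog_arm", "body": {"series": [[0.25, -0.06, 0, 0, 0, 0, 1], [0.45, -0.06, 0, 0, 0, 0, 1], [0.588, -0.06, 0, 0, 0, 0, 1], [0.588, -0.06, 0, 0, 0, 0, 1], [0.588, -0.06, 0, 0, 0, 0, 1]]}}

```text
clock: 4.53
eef_pos: [621.6, -305.8, 58.4]
eef_rot: [-3.14, 0.001, 0.552]
wrist_force: [-0.6, -1.0, -0.5]
finger_gap: 15.7
finger_force: 14.6
```

Call:
{"method": "jog_arm", "body": {"series": [[0, 0, -0.12, 0, 0, 0, 1], [0, 0, -0.22, 0, 0, 0, 1], [0, 0, -0.29, 0, 0, 0, 1], [0, 0, -0.33, 0, 0, 0, 1], [0, 0, -0.35, 0, 0, 0, 1], [0, 0, -0.355, 0, 0, 0, 1], [0, 0, -0.355, 0, 0, 0, 1], [0, 0, -0.355, 0, 0, 0, 1]]}}

```text
clock: 5.2
eef_pos: [621.9, -306.4, 17.7]
eef_rot: [3.141, -0.0, 0.551]
wrist_force: [0.3, 0.3, 0.2]
finger_gap: 15.3
finger_force: 14.9
```

Call:
{"method": "jog_arm", "body": {"series": [[0, 0, 0, 0, 0, 0, 0.7], [0, 0, 0, 0, 0, 0, 0.6], [0, 0, 0, 0, 0, 0, 0.6], [0, 0, 0, 0, 0, 0, 0.6], [0, 0, 0, 0, 0, 0, 0.6]]}}

```text
clock: 5.62
eef_pos: [621.8, -306.3, 17.5]
eef_rot: [3.142, -0.0, 0.551]
wrist_force: [-0.0, -0.0, -0.4]
finger_gap: 37.2
finger_force: 0.0
```

Call:
{"method": "jog_arm", "body": {"series": [[0, 0, 0.1, 0, 0, 0, 0.6], [0, 0, 0.3, 0, 0, 0, 0.6], [0, 0, 0.6, 0, 0, 0, 0.3], [0, 0, 0.9, 0, 0, 0, 0], [0, 0, 0.9, 0, 0, 0, 0]]}}

```text
clock: 6.03
eef_pos: [624.2, -307.6, 134.9]
eef_rot: [3.131, -0.006, 0.551]
wrist_force: [0.5, 0.6, 0.5]
finger_gap: 54.0
finger_force: 0.0
```

Call:
{"method": "jog_arm", "body": {"series": [[0, 0.33, 0, 0, 0, -0.07, 0], [0, 0.67, 0, 0, 0, -0.14, 0], [0, 1, 0, 0, 0, -0.197, 0], [0, 1, 0, 0, 0, -0.197, 0]]}}

```text
clock: 6.37
eef_pos: [622.2, -180.3, 126.6]
eef_rot: [-3.141, -0.001, 0.24]
wrist_force: [0.0, 0.2, -0.6]
finger_gap: 80.8
finger_force: 0.0
```

Call:
{"method": "jog_arm", "body": {"series": [[0, 0.33, 0, 0, 0, 0, 0], [0, 0.67, 0, 0, 0, 0, 0], [0, 1, 0, 0, 0, 0, 0]]}}

```text
clock: 6.62
eef_pos: [621.6, -65.1, 126.3]
eef_rot: [3.141, -0.001, 0.241]
wrist_force: [1.0, 0.0, -0.4]
finger_gap: 93.5
finger_force: 0.0
```

Call:
{"method": "jog_arm", "body": {"series": [[-0.2, 0.25, 0, 0, 0, 0, 0], [-0.4, 0.5, 0, 0, 0, 0, 0], [-0.6, 0.75, 0, 0, 0, 0, 0], [-0.8, 1, 0, 0, 0, 0, 0]]}}

```text
clock: 6.95
eef_pos: [524.7, 54.8, 126.2]
eef_rot: [3.141, -0.001, 0.242]
wrist_force: [1.5, 0.8, -0.0]
finger_gap: 94.2
finger_force: 0.0
```

Call:
{"method": "jog_arm", "body": {"series": [[-0.3, 0.12, 0, 0, 0, 0, 0], [-0.55, 0.24, 0, 0, 0, 0, 0], [-0.767, 0.28, 0, 0, 0, 0, 0], [-0.767, 0.28, 0, 0, 0, 0, 0], [-0.767, 0.28, 0, 0, 0, 0, 0], [-0.767, 0.28, 0, 0, 0, 0, 0]]}}

```text
clock: 7.45
eef_pos: [434.8, 87.2, 126.3]
eef_rot: [3.141, -0.002, 0.242]
wrist_force: [-0.1, -0.6, 0.4]
finger_gap: 93.9
finger_force: 0.0
```

```bash
python3 - <<'E'
from h import *
s=manip.read_state(); print(s["eef_pos"],s["eef_rot"])
a=manip.camera("top")["frame"][100:240,250:470]; b=manip.camera("side")["frame"][100:300,230:400]
a=cv2.resize(a,None,fx=2,fy=2,interpolation=2); b=cv2.resize(b,None,fx=2,fy=2,interpolation=2)
o=np.zeros((400,780,3),np.uint8); o[:280,:440]=a; o[:,440:]=b
cv2.imwrite("pics/m1.png",o[:,:,::-1])
E
```

```text
[434.75635009  87.17318294 126.28888096] [ 3.14131079e+00 -1.78769312e-03  2.41957440e-01]
```

View pics/m1.png

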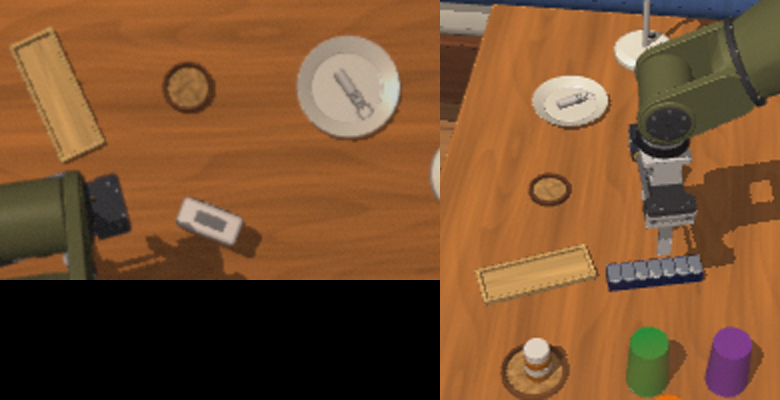

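The fob lies in the middle of the saucer at (350,92) in the crop, and the gripper is above the organizer. I'll descend and grip.

Call:
{"method": "jog_arm", "body": {"series": [[0, 0, -0.25, 0, 0, 0, 0], [0, 0, -0.5, 0, 0, 0, 0], [0, 0, -0.7, 0, 0, 0, 0.3], [0, 0, -0.85, 0, 0, 0, 0.3], [0, 0, -0.905, 0, 0, 0, 0.3], [0, 0, -0.905, 0, 0, 0, 0.3], [0, 0, -0.905, 0, 0, 0, 0.3]]}}

```text
clock: 8.13
eef_pos: [434.3, 87.2, 17.3]
eef_rot: [-3.142, -0.0, 0.241]
wrist_force: [-0.1, -0.9, -0.1]
finger_gap: 66.7
finger_force: 0.0
```

Call:
{"method": "jog_arm", "body": {"series": [[0, 0, 0, 0, 0, 0, 1], [0, 0, 0, 0, 0, 0, 1], [0, 0, 0, 0, 0, 0, 1], [0, 0, 0, 0, 0, 0, 1], [0, 0, 0, 0, 0, 0, 1], [0, 0, 0, 0, 0, 0, 1], [0, 0, 0, 0, 0, 0, 1], [0, 0, 0, 0, 0, 0, 1]], "grip_force": 20}}

```text
clock: 8.8
eef_pos: [433.9, 87.4, 17.3]
eef_rot: [3.142, -0.001, 0.242]
wrist_force: [-1.2, -0.1, 5.4]
finger_gap: 36.0
finger_force: 20.0
```

Call:
{"method": "jog_arm", "body": {"series": [[0, 0, 0.1, 0, 0, 0, 1], [0, 0, 0.25, 0, 0, 0, 1], [0, 0, 0.4, 0, 0, 0, 1], [0, 0, 0.4, 0, 0, 0, 1], [0, 0, 0.4, 0, 0, 0, 1]]}}

```text
clock: 9.22
eef_pos: [434.0, 87.4, 65.1]
eef_rot: [3.141, -0.001, 0.242]
wrist_force: [-0.5, 0.0, -0.9]
finger_gap: 35.6
finger_force: 20.0
```

Call:
{"method": "jog_arm", "body": {"series": [[0.25, 0.03, 0, 0, 0, 0.03, 1], [0.5, 0.06, 0, 0, 0, 0.06, 1], [0.75, 0.1, 0, 0, 0, 0.09, 1], [1, 0.136, 0, 0, 0, 0.111, 1]]}}

```text
clock: 9.55
eef_pos: [554.5, 103.8, 63.3]
eef_rot: [-3.141, 0.002, 0.419]
wrist_force: [0.1, 0.3, -0.7]
finger_gap: 35.8
finger_force: 20.0
```

Call:
{"method": "jog_arm", "body": {"series": [[0.25, 0, 0, 0, 0, 0, 1], [0.45, 0, 0, 0, 0, 0, 1], [0.573, 0, 0, 0, 0, 0, 1], [0.573, 0, 0, 0, 0, 0, 1], [0.573, 0, 0, 0, 0, 0, 1], [0.573, 0, 0, 0, 0, 0, 1]]}}

```text
clock: 10.05
eef_pos: [621.4, 103.6, 63.6]
eef_rot: [-3.141, 0.002, 0.416]
wrist_force: [0.2, -0.7, -0.4]
finger_gap: 35.9
finger_force: 20.0
```

Call:
{"method": "jog_arm", "body": {"series": [[0, 0, -0.1, 0, 0, 0, 1], [0, 0, -0.2, 0, 0, 0, 1], [0, 0, -0.2, 0, 0, 0, 1], [0, 0, -0.2, 0, 0, 0, 1]]}}

```text
clock: 10.38
eef_pos: [621.6, 103.6, 39.6]
eef_rot: [-3.141, 0.002, 0.416]
wrist_force: [-0.2, -0.1, -0.3]
finger_gap: 36.1
finger_force: 20.0
```

```bash
python3 - <<'E'
from h import *
s=manip.read_state(); print(s["eef_pos"],s["eef_rot"])
a=manip.camera("top")["frame"][90:210,230:360]; b=manip.camera("side")["frame"][190:290,230:330]
a=cv2.resize(a,None,fx=3,fy=3,interpolation=2); b=cv2.resize(b,None,fx=4,fy=4,interpolation=2)
o=np.zeros((400,790,3),np.uint8); o[:360,:390]=a; o[:,390:]=b
cv2.imwrite("pics/m2.png",o[:,:,::-1])
E
```

```text
[621.62335265 103.62180967  39.63845236] [-3.14088775e+00  2.11321282e-03  4.16208406e-01]
```

View pics/m2.png

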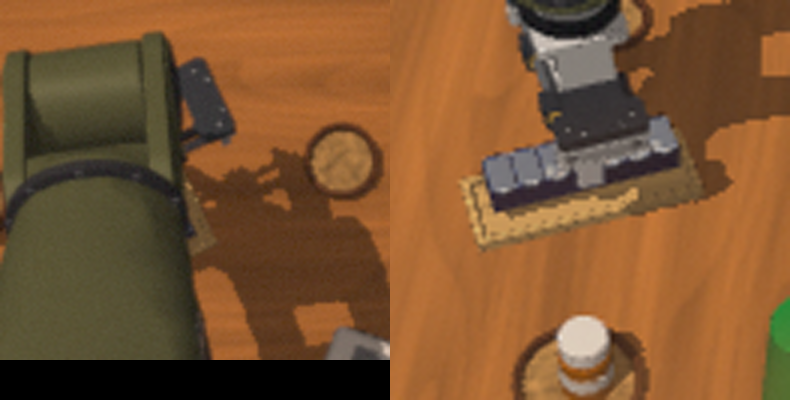

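The organizer is parallel to the tray and centred over it. I'll lower it and release.

Call:
{"method": "jog_arm", "body": {"series": [[0, 0, -0.05, 0, 0, 0, 1], [0, 0, -0.1, 0, 0, 0, 1], [0, 0, -0.135, 0, 0, 0, 1], [0, 0, -0.147, 0, 0, 0, 1], [0, 0, -0.147, 0, 0, 0, 1], [0, 0, -0.147, 0, 0, 0, 1]]}}

```text
clock: 10.98
eef_pos: [622.5, 103.6, 23.2]
eef_rot: [-3.142, 0.0, 0.416]
wrist_force: [-0.2, 0.9, -0.2]
finger_gap: 35.7
finger_force: 20.0
```

Call:
{"method": "jog_arm", "body": {"series": [[0, 0, 0, 0, 0, 0, 0.5], [0, 0, 0, 0, 0, 0, 0.4], [0, 0, 0, 0, 0, 0, 0.4], [0, 0, 0, 0, 0, 0, 0.4], [0, 0, 0, 0, 0, 0, 0.4]]}}

```text
clock: 11.4
eef_pos: [622.6, 103.7, 23.4]
eef_rot: [3.142, -0.0, 0.416]
wrist_force: [0.5, 0.4, -0.9]
finger_gap: 56.1
finger_force: 0.0
```

Call:
{"method": "jog_arm", "body": {"series": [[0, 0, 0.1, 0, 0, 0, 0.4], [0, 0, 0.3, 0, 0, 0, 0.4], [0, 0, 0.6, 0, 0, 0, 0.2], [0, 0, 0.9, 0, 0, 0, 0], [0, 0, 0.9, 0, 0, 0, 0], [0, 0, 0.9, 0, 0, 0, 0]]}}

```text
clock: 11.9
eef_pos: [623.4, 103.8, 134.3]
eef_rot: [3.14, -0.005, 0.416]
wrist_force: [0.0, 0.8, -0.5]
finger_gap: 79.8
finger_force: 0.0
```

Call:
{"method": "jog_arm", "body": {"series": [[-0.1, 0.33, 0, 0, 0, 0, 0], [-0.2, 0.67, 0, 0, 0, 0, 0], [-0.255, 1, 0, 0, 0, 0, 0], [-0.255, 1, 0, 0, 0, 0, 0]]}}

```text
clock: 12.23
eef_pos: [589.6, 229.5, 130.3]
eef_rot: [-3.14, 0.001, 0.421]
wrist_force: [0.4, -0.1, -0.2]
finger_gap: 94.0
finger_force: 0.0
```

Call:
{"method": "jog_arm", "body": {"series": [[0, 0.25, 0, 0, 0, 0, 0], [0, 0.508, 0, 0, 0, 0, 0], [0, 0.508, -0.1, 0, 0, 0, 0], [0, 0.508, -0.1, 0, 0, 0, 0], [0, 0.508, -0.1, 0, 0, 0, 0]]}}

```text
clock: 12.65
eef_pos: [591.2, 283.9, 117.7]
eef_rot: [3.142, 0.003, 0.416]
wrist_force: [0.3, 0.6, -0.2]
finger_gap: 93.8
finger_force: 0.0
```

```bash
python3 - <<'E'
from h import *
s=manip.read_state(); print(s["eef_pos"],s["eef_rot"],s["joints"])
a=manip.camera("top")["frame"][90:210,200:330]; b=manip.camera("side")["frame"][200:300,230:330]
a=cv2.resize(a,None,fx=3,fy=3,interpolation=2); b=cv2.resize(b,None,fx=4,fy=4,interpolation=2)
o=np.zeros((400,790,3),np.uint8); o[:360,:390]=a; o[:,390:]=b
cv2.imwrite("pics/m3.png",o[:,:,::-1])
E
```

```text
[591.21636392 283.88074006 117.73005853] [3.14151727e+00 3.06817330e-03 4.16338493e-01] [ 3.91878107e-01  6.20270323e-01  1.28617666e+00 -1.59116701e-04
  1.23821109e+00  1.54638801e+00]
```

View pics/m3.png

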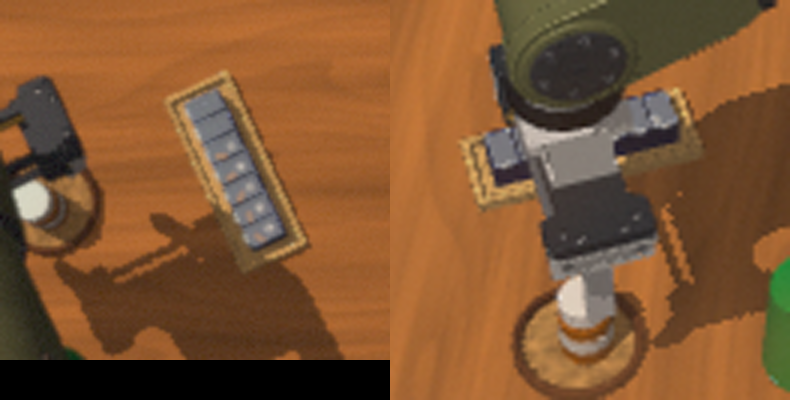

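The organizer sits inside the tray, and the fingers straddle the bottle. I'll descend and grip.

Call:
{"method": "jog_arm", "body": {"series": [[0, 0, -0.2, 0, 0, 0, 0], [0, 0, -0.4, 0, 0, 0, 0], [0, 0, -0.6, 0, 0, 0, 0], [0, 0, -0.72, 0, 0, 0, 0], [0, 0, -0.785, 0, 0, 0, 0.2], [0, 0, -0.785, 0, 0, 0, 0.3], [0, 0, -0.785, 0, 0, 0, 0.4]]}}

```text
clock: 13.33
eef_pos: [592.4, 284.5, 26.0]
eef_rot: [3.142, -0.001, 0.416]
wrist_force: [-0.6, 0.6, -0.5]
finger_gap: 77.4
finger_force: 0.0
```

Call:
{"method": "jog_arm", "body": {"series": [[0, 0, 0, 0, 0, 0, 1], [0, 0, 0, 0, 0, 0, 1], [0, 0, 0, 0, 0, 0, 1], [0, 0, 0, 0, 0, 0, 1], [0, 0, 0, 0, 0, 0, 1], [0, 0, 0, 0, 0, 0, 1], [0, 0, 0, 0, 0, 0, 1], [0, 0, 0, 0, 0, 0, 1]], "grip_force": 15}}

```text
clock: 14.0
eef_pos: [592.0, 284.7, 25.3]
eef_rot: [-3.142, -0.0, 0.416]
wrist_force: [-1.2, -0.5, 4.3]
finger_gap: 39.3
finger_force: 15.0
```

Call:
{"method": "jog_arm", "body": {"series": [[0, 0, 0.1, 0, 0, 0, 1], [0, 0, 0.25, 0, 0, 0, 1], [0, 0, 0.4, 0, 0, 0, 1], [0, 0, 0.5, 0, 0, 0, 1], [0, 0, 0.5, 0, 0, 0, 1], [0, 0, 0.5, 0, 0, 0, 1]]}}

```text
clock: 14.5
eef_pos: [592.0, 284.6, 85.4]
eef_rot: [3.142, -0.001, 0.416]
wrist_force: [-0.4, -0.5, -0.5]
finger_gap: 39.7
finger_force: 15.0
```

Call:
{"method": "jog_arm", "body": {"series": [[0.05, -0.2, 0, 0, 0, 0, 1], [0.1, -0.45, 0, 0, 0, 0, 1], [0.2, -0.7, 0, 0, 0, 0, 1], [0.306, -0.9, 0, 0, 0, 0, 1]]}}

```text
clock: 14.83
eef_pos: [628.2, 174.7, 83.7]
eef_rot: [-3.141, 0.002, 0.416]
wrist_force: [0.2, 0.5, 0.2]
finger_gap: 39.9
finger_force: 15.0
```

Call:
{"method": "jog_arm", "body": {"series": [[0, -0.25, 0, 0, 0, 0, 1], [0, -0.5, 0, 0, 0, 0, 1], [0, -0.75, 0, 0, 0, 0, 1], [0, -0.9, 0, 0, 0, 0, 1]]}}

```text
clock: 15.17
eef_pos: [627.9, 65.8, 83.5]
eef_rot: [-3.141, 0.002, 0.415]
wrist_force: [0.5, -0.6, 0.2]
finger_gap: 40.0
finger_force: 15.0
```

Call:
{"method": "jog_arm", "body": {"series": [[0, -0.25, 0, 0, 0, 0, 1], [0, -0.5, 0, 0, 0, 0, 1], [0, -0.75, 0, 0, 0, 0, 1], [0, -0.9, 0, 0, 0, 0, 1]]}}

```text
clock: 15.5
eef_pos: [627.8, -42.1, 83.6]
eef_rot: [-3.141, 0.002, 0.415]
wrist_force: [-0.4, 0.4, -0.3]
finger_gap: 39.8
finger_force: 15.0
```

Call:
{"method": "jog_arm", "body": {"series": [[0, -0.2, 0, 0, 0, 0, 1], [0, -0.3, 0, 0, 0, 0, 1], [0, -0.36, 0, 0, 0, 0, 1], [0, -0.36, -0.15, 0, 0, 0, 1], [0, -0.36, -0.3, 0, 0, 0, 1], [0, -0.36, -0.3, 0, 0, 0, 1], [0, -0.36, -0.3, 0, 0, 0, 1]]}}

```text
clock: 16.08
eef_pos: [628.1, -81.8, 48.2]
eef_rot: [-3.14, 0.002, 0.417]
wrist_force: [-0.3, 0.1, 0.5]
finger_gap: 39.9
finger_force: 15.0
```

```bash
python3 - <<'E'
from h import *
s=manip.read_state(); print(s["eef_pos"],s["eef_rot"])
b=manip.camera("side"); print(proj(b,[628.7,-83,11]))
a=manip.camera("top")["frame"][100:200,290:390]; b=b["frame"][140:240,235:335]
a=cv2.resize(a,None,fx=4,fy=4,interpolation=2); b=cv2.resize(b,None,fx=4,fy=4,interpolation=2)
cv2.imwrite("pics/m4.png",np.hstack([a,b])[:,:,::-1])
E
```

```text
[628.10326992 -81.79775515  48.21777183] [-3.14021589e+00  1.85250594e-03  4.16905830e-01]
[285.10379268 192.71580972]
```

View pics/m4.png

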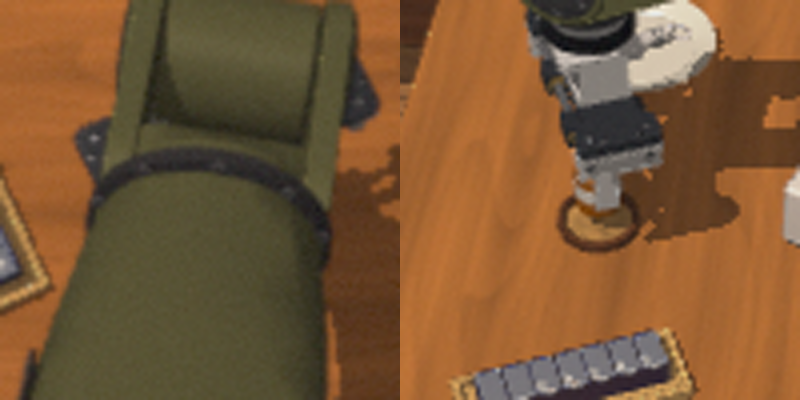

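The bottle is over the small coaster, so I'll set it down.

Call:
{"method": "jog_arm", "body": {"series": [[0, 0, -0.06, 0, 0, 0, 1], [0, 0, -0.12, 0, 0, 0, 1], [0, 0, -0.16, 0, 0, 0, 1], [0, 0, -0.18, 0, 0, 0, 1], [0, 0, -0.19, 0, 0, 0, 1], [0, 0, -0.19, 0, 0, 0, 1], [0, 0, -0.19, 0, 0, 0, 1]]}}

```text
clock: 16.77
eef_pos: [628.7, -82.6, 26.4]
eef_rot: [3.142, -0.0, 0.416]
wrist_force: [-0.3, 0.1, 0.9]
finger_gap: 39.6
finger_force: 15.0
```

Call:
{"method": "jog_arm", "body": {"series": [[0, 0, 0, 0, 0, 0, 0.5], [0, 0, 0, 0, 0, 0, 0.3], [0, 0, 0, 0, 0, 0, 0.3], [0, 0, 0, 0, 0, 0, 0.3], [0, 0, 0, 0, 0, 0, 0.3]]}}

```text
clock: 17.18
eef_pos: [628.7, -82.6, 26.3]
eef_rot: [3.142, -0.0, 0.416]
wrist_force: [-0.5, 0.1, 0.2]
finger_gap: 65.2
finger_force: 0.0
```

Call:
{"method": "jog_arm", "body": {"series": [[0, 0, 0.15, 0, 0, 0, 0.3], [0, 0, 0.35, 0, 0, 0, 0.3], [0, 0, 0.6, 0, 0, 0, 0.2], [0, 0, 0.9, 0, 0, 0, 0], [0, 0, 1, 0, 0, 0, 0], [0, 0, 1, 0, 0, 0, 0], [0, 0, 1, 0, 0, 0, 0]]}}

```text
clock: 17.77
eef_pos: [628.6, -82.6, 146.1]
eef_rot: [3.141, -0.0, 0.416]
wrist_force: [-0.9, 0.4, -1.5]
finger_gap: 93.1
finger_force: 0.0
```

Call:
{"method": "jog_arm", "body": {"series": [[0, 0.33, 0, 0, 0, 0.07, 0], [0, 0.67, 0, 0, 0, 0.14, 0], [0, 1, 0, 0, 0, 0.2, 0], [0, 1, 0, 0, 0, 0.2, 0]]}}

```text
clock: 18.1
eef_pos: [627.5, 43.4, 144.0]
eef_rot: [-3.139, 0.002, 0.741]
wrist_force: [0.1, 0.2, 0.1]
finger_gap: 94.1
finger_force: 0.0
```

Call:
{"method": "jog_arm", "body": {"series": [[-0.2, 0.3, 0, 0, 0, 0.07, 0], [-0.4, 0.6, 0, 0, 0, 0.14, 0], [-0.6, 0.9, 0, 0, 0, 0.2, 0], [-0.652, 1, 0, 0, 0, 0.2, 0]]}}

```text
clock: 18.43
eef_pos: [547.2, 160.1, 144.3]
eef_rot: [-3.139, 0.002, 1.052]
wrist_force: [0.0, -0.3, 0.6]
finger_gap: 94.0
finger_force: 0.0
```

Call:
{"method": "jog_arm", "body": {"series": [[-0.25, 0.25, 0, 0, 0, 0, 0], [-0.5, 0.5, 0, 0, 0, 0, 0], [-0.75, 0.75, 0, 0, 0, 0, 0], [-1, 0.998, 0, 0, 0, 0, 0], [-1, 0.998, 0, 0, 0, 0, 0], [-1, 0.998, 0, 0, 0, 0, 0], [-1, 0.998, 0, 0, 0, 0, 0]]}}

```text
clock: 19.02
eef_pos: [430.3, 276.7, 145.2]
eef_rot: [-3.141, 0.002, 1.045]
wrist_force: [1.1, -0.3, 0.1]
finger_gap: 94.3
finger_force: 0.0
```

```bash
python3 - <<'E'
from h import *
s=manip.read_state(); print(s["eef_pos"],s["eef_rot"])
a=manip.camera("top")["frame"][100:250,170:365]; b=manip.camera("side")["frame"][170:350,250:400]
a=cv2.resize(a,(390,300),interpolation=2); b=cv2.resize(b,(400,480),interpolation=2)
o=np.zeros((480,790,3),np.uint8); o[:300,:390]=a; o[:,390:]=b
cv2.imwrite("pics/m5.png",o[:,:,::-1])
E
```

```text
[430.3396053  276.70242355 145.19017427] [-3.14090901e+00  1.51175547e-03  1.04475264e+00]
```

View pics/m5.png

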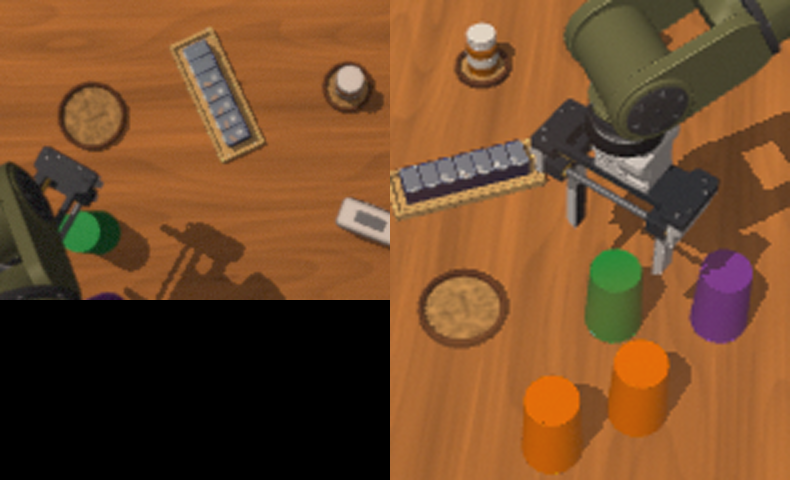

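The bottle stands on the small coaster and the wide coaster is clear. The fingers straddle the green tumbler with room beside the purple and orange cups, so I'll descend.

Call:
{"method": "jog_arm", "body": {"series": [[0, 0, -0.2, 0, 0, 0, 0], [0, 0, -0.4, 0, 0, 0, 0], [0, 0, -0.6, 0, 0, 0, 0], [0, 0, -0.8, 0, 0, 0, 0], [0, 0, -0.91, 0, 0, 0, 0], [0, 0, -0.91, 0, 0, 0, 0], [0, 0, -0.91, 0, 0, 0, 0], [0, 0, -0.91, 0, 0, 0, 0]]}}

```text
clock: 19.78
eef_pos: [431.3, 276.9, 37.9]
eef_rot: [3.141, -0.001, 1.043]
wrist_force: [-0.2, 0.4, 0.5]
finger_gap: 93.9
finger_force: 0.0
```

Call:
{"method": "jog_arm", "body": {"series": [[0, 0, 0, 0, 0, 0, 1], [0, 0, 0, 0, 0, 0, 1], [0, 0, 0, 0, 0, 0, 1], [0, 0, 0, 0, 0, 0, 1], [0, 0, 0, 0, 0, 0, 1], [0, 0, 0, 0, 0, 0, 1], [0, 0, 0, 0, 0, 0, 1], [0, 0, 0, 0, 0, 0, 1]], "grip_force": 12}}

```text
clock: 20.45
eef_pos: [430.4, 277.2, 37.2]
eef_rot: [3.141, -0.0, 1.045]
wrist_force: [-0.5, -0.3, 3.1]
finger_gap: 61.4
finger_force: 12.1
```

Call:
{"method": "jog_arm", "body": {"series": [[0, 0, 0.1, 0, 0, 0, 1], [0, 0, 0.2, 0, 0, 0, 1], [0, 0, 0.3, 0, 0, 0, 1], [0, 0, 0.4, 0, 0, 0, 1], [0, 0, 0.4, 0, 0, 0, 1], [0, 0, 0.4, 0, 0, 0, 1]]}}

```text
clock: 20.95
eef_pos: [430.5, 277.2, 85.0]
eef_rot: [3.141, -0.001, 1.045]
wrist_force: [-0.4, 0.2, -1.2]
finger_gap: 61.6
finger_force: 12.0
```

Call:
{"method": "jog_arm", "body": {"series": [[0.2, 0, 0, 0, 0, 0, 1], [0.4, 0.04, 0, 0, 0, 0, 1], [0.6, 0.04, 0, 0, 0, 0, 1], [0.8, 0.04, 0, 0, 0, 0, 1]]}}

```text
clock: 21.28
eef_pos: [527.0, 281.9, 83.7]
eef_rot: [-3.141, 0.001, 1.045]
wrist_force: [-1.1, -0.5, -0.9]
finger_gap: 61.7
finger_force: 12.0
```

Call:
{"method": "jog_arm", "body": {"series": [[0.2, 0, 0, 0, 0, 0, 1], [0.4, 0, 0, 0, 0, 0, 1], [0.52, 0, 0, 0, 0, 0, 1], [0.583, 0, 0, 0, 0, 0, 1], [0.583, 0, -0.1, 0, 0, 0, 1], [0.583, 0, -0.2, 0, 0, 0, 1], [0.583, 0, -0.2, 0, 0, 0, 1], [0.583, 0, -0.2, 0, 0, 0, 1]]}}

```text
clock: 21.95
eef_pos: [595.0, 281.9, 59.6]
eef_rot: [-3.14, 0.002, 1.045]
wrist_force: [0.1, -0.1, -0.2]
finger_gap: 61.3
finger_force: 12.0
```

```bash
python3 - <<'E'
from h import *
s=manip.read_state(); print(s["eef_pos"],s["eef_rot"],s["finger_gap"])
a=manip.camera("top")["frame"][110:210,160:260]; b=manip.camera("side")["frame"][220:320,230:330]
a=cv2.resize(a,None,fx=4,fy=4,interpolation=2); b=cv2.resize(b,None,fx=4,fy=4,interpolation=2)
cv2.imwrite("pics/m6.png",np.hstack([a,b])[:,:,::-1])
E
```

```text
[594.95018677 281.92168794  59.56410032] [-3.13989748e+00  2.16722244e-03  1.04503915e+00] 61.320408416438966
```

View pics/m6.png

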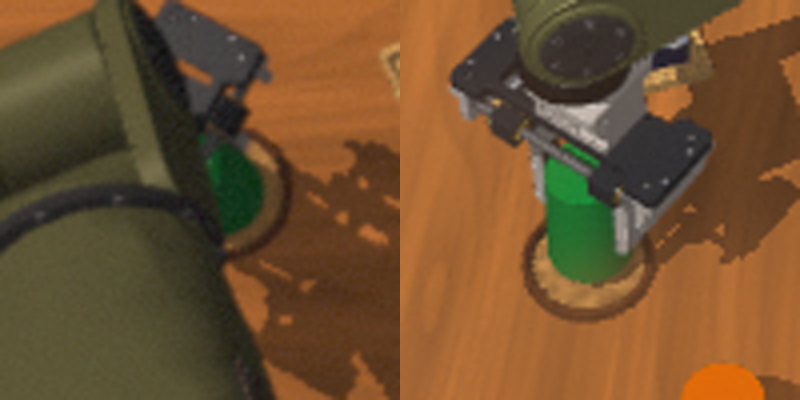

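The tumbler is upright over the wide coaster. I'll lower it and release.

Call:
{"method": "jog_arm", "body": {"series": [[0, 0, -0.05, 0, 0, 0, 1], [0, 0, -0.1, 0, 0, 0, 1], [0, 0, -0.14, 0, 0, 0, 1], [0, 0, -0.155, 0, 0, 0, 1], [0, 0, -0.16, 0, 0, 0, 1], [0, 0, -0.16, 0, 0, 0, 1], [0, 0, -0.16, 0, 0, 0, 1]]}}

```text
clock: 22.63
eef_pos: [596.4, 282.0, 41.9]
eef_rot: [3.141, -0.0, 1.045]
wrist_force: [0.3, -0.4, -0.2]
finger_gap: 61.7
finger_force: 12.0
```

Call:
{"method": "jog_arm", "body": {"series": [[0, 0, 0, 0, 0, 0, 0.3], [0, 0, 0, 0, 0, 0, 0.1], [0, 0, 0, 0, 0, 0, 0], [0, 0, 0, 0, 0, 0, 0], [0, 0, 0, 0, 0, 0, 0], [0, 0, 0, 0, 0, 0, 0]]}}

```text
clock: 23.13
eef_pos: [596.4, 282.0, 41.9]
eef_rot: [3.142, -0.0, 1.045]
wrist_force: [-1.0, 0.2, 0.4]
finger_gap: 93.0
finger_force: 0.0
```

Call:
{"method": "jog_arm", "body": {"series": [[0, 0, 0.15, 0, 0, 0, 0], [0, 0, 0.35, 0, 0, 0, 0], [0, 0, 0.6, 0, 0, 0, 0], [0, 0, 0.9, 0, 0, 0, 0], [0, 0, 1, 0, 0, 0, 0], [0, 0, 1, 0, 0, 0, 0]]}}

```text
clock: 23.63
eef_pos: [597.6, 282.5, 166.0]
eef_rot: [3.138, -0.005, 1.045]
wrist_force: [0.1, 0.0, 0.3]
finger_gap: 93.9
finger_force: 0.0
```

Call:
{"method": "jog_arm", "body": {"series": [[-0.2, -0.25, 0.2, 0, 0, 0, 0], [-0.4, -0.5, 0.2, 0, 0, 0, 0], [-0.6, -0.75, 0.2, 0, 0, 0, 0], [-0.8, -1, 0.2, 0, 0, 0, 0], [-1, -1, 0.2, 0, 0, 0, 0]]}}

```text
clock: 24.05
eef_pos: [474.6, 158.3, 184.3]
eef_rot: [-3.14, 0.002, 1.042]
wrist_force: [-0.3, 0.5, 0.6]
finger_gap: 94.1
finger_force: 0.0
```

Call:
{"method": "jog_arm", "body": {"series": [[-0.2, -0.25, 0, 0, 0, 0, 0], [-0.4, -0.5, 0, 0, 0, 0, 0], [-0.6, -0.75, 0, 0, 0, 0, 0], [-0.8, -1, 0, 0, 0, 0, 0], [-0.8, -1, 0, 0, 0, 0, 0], [-0.8, -1, 0, 0, 0, 0, 0], [-0.8, -1, 0, 0, 0, 0, 0]]}}

```text
clock: 24.63
eef_pos: [380.6, 42.2, 185.5]
eef_rot: [-3.141, 0.0, 1.044]
wrist_force: [-0.3, 0.1, 0.2]
finger_gap: 93.9
finger_force: 0.0
```

```bash
python3 - <<'E'
from h import *
s=manip.read_state(); print(s["eef_pos"],s["clock"])
a=manip.camera("top")["frame"]; b=manip.camera("side")["frame"]
a=cv2.resize(a[100:240,175:455],(784,392),interpolation=2); b=cv2.resize(b[120:300,230:380],None,fx=1.1,fy=1.1)
cv2.imwrite("pics/m7.png",np.vstack([a,np.hstack([b,np.zeros((b.shape[0],784-b.shape[1],3),np.uint8)])])[:,:,::-1])
E
```

```text
[380.59905312  42.17749192 185.45599752] 24.6333
```

View pics/m7.png

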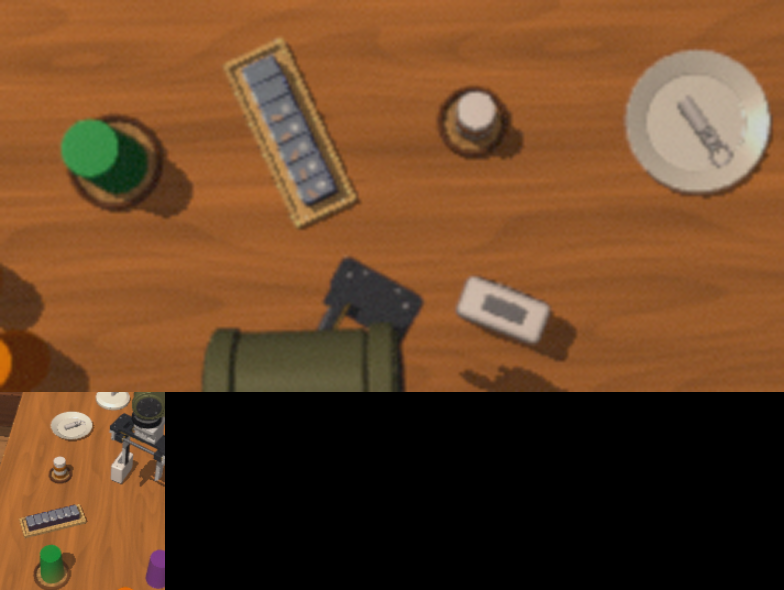

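```bash
python3 - <<'E'
from h import *
c=manip.camera("top")
G=lambda x,y,z: ground(c,(175+x/2.8-.3,100+y/2.8-.3),z).round(1)
print("tumbler",G(90,149,99),"coaster",G(115,163,11))
print("bottle",G(477,112,66),"coaster",G(474,122,11))
print("org",np.mean([G(242,66,30),G(275,57,30),G(335,187,30),G(302,204,30)],0),"tray",np.mean([G(225,66,11),G(282,39,11),G(357,200,11),G(301,227,11)],0))
print("fob",G(698,117,13),"saucer",G(698,121,16))
E
```

```text
tumbler [595.8 282.1] coaster [596.4 283.4]
bottle [627.3 -83.9] coaster [628.3 -82.8]
org [623.5   103.175] tray [622.6  102.95]
fob [ 626.6 -307.3] saucer [ 622.  -306.5]
```

All four things are within about 5 mm of their rests' centres, and the gripper is clear. I'll hand the job in.

```bash
python3 -c "
from cell import manip
print(manip.sign_off())"
```

```text
the job is handed in; nothing more can be done
None
```

I handed the job in after about 25 s of robot time; my last picture showed the organizer, tumbler, bottle and fob each within about 5 mm of the centre of its rest, the lamp and clock were never touched, and sign-off gave no verdict.

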